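# Log a tube rack and hold the incubator cover open

### The job

Log the red tube rack in: squeeze the scanner's blue trigger fully in against its grip and let it go again. Then lift the incubator's smoked cover, which falls shut by itself, by its black handle and finish still holding it steady, open at about 60 degrees from shut, so that a colleague can load the tubes: do not let go. Leave the red rack and the white foam rack where they stand.

Things in the scene. Friction and masses are not known exactly. Their poses are not given: they have to be found in the camera images.
- scanner: Light grey pistol-shaped barcode scanner, fixed on its side in a bench cradle. Origin: bench level under its head's middle; z up. Window looks along its +y at the red rack; grip, free on both sides and above, points along its -x, leaning 8 deg to -y. Head x -33 to 35, y -70 to 91, top 91 mm high. Grip 30 mm thick (y), 28 wide (z 41 to 69), its end 148 mm from the origin.
- squeeze (a point): Place to squeeze, on grip and trigger: 72 mm from the scanner's origin along its -x, 55 mm above the bench (mid-height of both). Axes as the scanner's. From here the back of the grip is 22 mm away in -y, the trigger's outer face 28 mm in +y at rest, 19 mm fully squeezed. Squeeze along the scanner's y, e.g. with the fingers from above.
- trigger (a joint): Blue trigger blade, 56 mm long, 18 wide (z), 9 thick, along the +y side of the grip, hinged at its head end about an upright axis 32 mm from the scanner's origin along -x. 0 rad at rest, 0.24 fully squeezed (end stop). A spring returns it: at the squeeze point about 1.5 N starts it and 5 N holds it fully in.
- incubator: White dry-block incubator (fixed), 300 mm deep (its x), 220 wide (its y), sloping grey key panel at its front (-x, towards the robot). Origin: bench level under its middle; z up. The key panel is 50 mm high at the front edge (x -150 mm), 92 mm high at x -85 mm. The cover's hinge axis lies along its y, at x +130 mm, 97 mm high.
- cover_handle (a point): Middle of the smooth round black bar handle, 12 mm thick, 140 long, parallel to the hinge, 40 mm in front of the cover's front face; joined by 10 mm posts 64 mm either side. Shut, it is 245 mm in front of (incubator -x) and 22 above the hinge, 46 above the key panel; at 60 deg 103 in front and 223 above. It turns with the cover and may turn between the fingers.
- cover (a joint): Angle of the smoked clear cover (205 x 204 mm, 40 tall, 0.3 to 0.54 kg): 0 rad shut, grows as its front rises about the hinge, 1.047 rad = 60 deg, stops at 1.5. Nothing holds it up: it falls shut when let go. Lifting by the handle takes 1 to 3 N.
- tube_rack: Red rack, 180 x 70 x 66 mm, with white-capped tubes up to 108 mm high, loose, standing in front of the scanner's window, its middle about 180 mm from the scanner's origin along +y. Origin: middle of its underside. Leave it there.
- foam_rack: White foam tube rack, 105 x 200 x 48 mm, some tubes in it up to 80 mm high, loose; origin: middle of its underside. Leave alone.
Not all that is in view belongs to the job. There is more than one size of the tube_rack; the one meant has the size given above.

How it is judged (in metres and radians):
On the way, in this order (a step that is already met when the one before it is completed fails the run):
1. the scanner's trigger is squeezed nearly fully in (over 0.19 of 0.24 rad) (value of joint trigger above 0.19 rad), for 0.15 s.
2. the trigger is let go and has sprung back (below 0.04 rad), the robot clear of the scanner (value of joint trigger below 0.04 rad and contact force between each of the arm, the fingers and scanner below 0.1 N), for 0.1 s.
3. the robot has lifted the incubator's cover past 20 degrees (value of joint cover above 0.35 rad and contact force between any of the fingers, the arm and cover above 0.5 N), for 0.1 s.
At the end, for the whole second after the job is handed in: The robot still holds the cover (contact over 0.5 N), steady (under 0.1 rad/s) at 60 +-6 degrees (0.942 to 1.152 rad), neither rack touching it; trigger released (below 0.04 rad); both racks upright (tilt below 0.35 rad) and within 30 mm of where they were (value of joint cover between 0.942 and 1.152 rad and velocity of joint cover between -0.1 and 0.1 rad/s and contact force between any of the fingers, the arm and cover above 0.5 N and value of joint trigger below 0.04 rad and contact force between each of tube_rack, foam_rack and cover below 0.1 N and distance of each of tube_rack, foam_rack from where it was at the start of the episode below 0.03 m and angle between each of tube_rack, foam_rack's own z axis and vertical below 0.35 rad); the arm keeps its last pose, push and grip.
It fails at once if the red rack or the white foam rack is moved over 30 mm or tipped over 0.35 rad (distance of any of tube_rack, foam_rack from where it was at the start of the episode above 0.03 m or angle between any of tube_rack, foam_rack's own z axis and vertical above 0.35 rad).
It also fails if it takes over 51 s, if anything falls off the work surface, if the arm or the gripper's body presses on something with over 40 N, if the wrist force passes 120 N, or if a joint passes its speed limit or range.

### The arm

A 6-joint arm with a two-finger parallel gripper is mounted at the origin on the work surface. World frame = base frame: x ahead of the robot, y to its left, z up, the work surface at z = 0. Lengths are in m, angles in degrees, forces in N, time in s.
With the tool pointing down it reaches from about 0.275 to 0.75 m from the base axis. Payload 10.2 kg.
Tool frame: the origin (TCP) lies at the very end of the fingers, on their centre line; the grasp point (between the pads) lies 19 mm behind it (bot.grip_depth is the distance from the TCP to the grasp point, in m); y points along the fingers, z is the direction in which the jaws open and shut, and the axes are right-handed (so a half turn about y gives the same grasp; the last joint's range is limited). The gripper opens to 85 mm and grips with 20 to 120 N. Pads are 22 mm wide; open, the fingers measure 114 mm over their backs; the gripper's body (76 mm by 85 mm) begins 54 mm behind the grasp point. The pads swing forward as they close: fully open they stand 13 mm farther back than shut.
Start: joints at [-86.024, 17.928, 85.812, -0, 76.261, -12.8], TCP at [0.152, -0.503, 0.231] pointing down, gripper open.
Joint ranges: [-168.41, 168.41], [-55.51, 124.54], [10.69, 146.95], [-70.63, 250.63], [1, 178], [-165.06, 165.06]. Speed limits (degrees/s): [136.94, 136.94, 172.46, 180, 180, 180].

### API

Orientations are given as [roll, pitch, yaw] about the fixed x, y, z axes, in that order (R = Rz(yaw) Ry(pitch) Rx(roll)).
In Python, from workcell import bot gives the robot as it stands.
- The arm moves only by the tool send_rows, never from a script. Its argument "motion" is a list of rows, each an object with "xyz": the shift along the tool's x, y, z in cm, a list of three; "twist": the turn, a rotation vector about the tool's x, y, z in rad, a list of three; "fingers": the finger opening in cm, from 0 to 8.54. A call has 1 to 20 rows; each row is the pose to reach, as a shift and turn from the pose commanded when the call began, along the tool's axes at that moment; what a row does not reach only later rows make up. A row lasts 1/8 s, in which the tool goes at most 62.5 mm and 10.7 degrees, less where a joint would pass 70% of its speed; a pose out of reach is approached as far as the arm can. A call with a gripper value outside its range is refused whole. The fingers move at their own pace and stop on an object; the grip force is fixed at half the most. Time passes only in rows, so rows that repeat a pose let the fingers close. It gives the time, the measured TCP pose, the force and the opening at its end, in the units of the state.
- bot.read_state(): the state, without advancing time (a new reading comes with each control period).
- bot.get_image(name): name is "scene" or "top" or "wrist"; returns the picture (400x640x3 uint8, red, green, blue); there is no depth.
- bot.camera_params(name): a dict with "fx", "fy", "cx", "cy" (pixels), "pose" (4x4, takes a point from camera to world coordinates); the wrist camera has in their place "T_tool_cam" (4x4, takes a point from camera to tool coordinates, whose origin is the TCP and whose axes are the tool frame's). Camera axes: x right, y down, z forward; pixel columns grow to the right and rows downward; lengths in m; the calibration is good to about 2 mm. A picture is of the moment at which its call begins: read the wrist's pose just before it. camera_params takes no time and is no camera call.
- bot.close_job(): hands the job in, once; it reports no verdict.
Trained networks look in the newest picture that a camera, given by its name, has taken for a name from the list of things; names that differ only in an ending like _2 or _b are one class to them, and where a whole thing is asked for, a point or a joint stands for the part that bears it (a point fixed in the world has none). Each returns a list of dicts, best first, with "confidence" (0 to 1); they miss things now and then, are a little off and sometimes report something else, mostly with a low value. They report only what shows in the picture. A call takes as long as a camera call. They do not tell look-alikes from the thing itself.
- bot.look_for(query, camera): "extent" ([left, top, right, bottom] in pixels, round what is visible of it).
- bot.regions_of(query, camera): "pixels" (400x640 bool, what is visible of it) and "extent" ([left, top, right, bottom] in pixels, round what is visible of it).
The state is a dict: "time_s": time; "joint_positions": joint angles; "qvel": joint speeds; "joint_efforts": joint torques, N m; "ee_pos": TCP position; "ee_rot": TCP orientation; "wrist_force": force on the tool from outside, world axes, zero at the start; "torque": the same for the moment, N m; "opening": finger opening in m.
Only numpy, scipy, OpenCV 4.12 (cv2) and the standard library are available. Lean on these libraries where they do the work, as an engineer would, in place of code of your own. Each camera call takes 0.05 s, during which the arm holds its last target.

## Working session

There is one attempt and no reset: what is moved stays moved. The work goes in short steps, Python scripts to look and compute and a tool call to move; the robot and the scene stay as the last step left them, time stands still between calls to the robot, and variables do not carry over. Pictures are saved under pics/ and viewed, and the job is handed in when it is done.

Besides the shell and the picture viewer there is one more tool, called after "Request:" by a JSON object that holds its "name" and its "arguments", one argument or row to a line. send_rows: Moves the arm, as the interface text tells. Its arguments: {"type":"object","properties":{"motion":{"type":"array"}},"required":["motion"]}

```bash
mkdir -p pics; ls
python3 - <<'E'
from workcell import bot
import cv2,json,numpy as np
s=bot.read_state();print({k:np.round(v,3).tolist() for k,v in s.items()}, bot.grip_depth)
for n in ["scene","top","wrist"]:
    im=bot.get_image(n);cv2.imwrite(f"pics/{n}0.png",im[:,:,::-1])
    p=bot.camera_params(n);print(n,{k:np.round(v,4).tolist() for k,v in p.items()})
    for q in ["scanner","trigger","incubator","cover_handle","tube_rack","foam_rack"]:
        print(q,[(np.round(d["extent"]).tolist(),round(d["confidence"],2)) for d in bot.look_for(q,n)][:4])
E
```

```text
pics
{'time_s': 0.0, 'joint_positions': [-86.023, 17.958, 85.854, 0.001, 76.262, -12.799], 'qvel': [-0.017, -0.053, 0.021, -0.036, 0.034, 0.018], 'joint_efforts': [-0.001, -41.226, -25.974, -0.0, 0.004, 0.0], 'ee_pos': [0.152, -0.502, 0.231], 'ee_rot': [-90.072, 0.017, -163.225], 'wrist_force': [-0.142, -0.957, 1.208], 'torque': [-0.009, -0.016, 0.01], 'opening': 0.085} 0.0187
scene {'fx': 425.6489, 'fy': 425.6489, 'cx': 318.3363, 'cy': 202.171, 'pose': [[-0.3813, 0.6653, -0.6418, 1.4927], [0.9244, 0.2701, -0.2692, 0.4653], [-0.0058, -0.696, -0.718, 1.1095], [0.0, 0.0, 0.0, 1.0]]}
scanner [([338.0, 177.0, 394.0, 239.0], 0.68)]
trigger [([212.0, 224.0, 281.0, 278.0], 0.38)]
incubator [([185.0, 135.0, 280.0, 215.0], 0.92)]
cover_handle [([187.0, 133.0, 266.0, 192.0], 0.75)]
tube_rack [([451.0, 208.0, 475.0, 247.0], 0.96), ([384.0, 208.0, 433.0, 268.0], 0.85), ([211.0, 224.0, 281.0, 279.0], 0.47), ([187.0, 133.0, 266.0, 191.0], 0.26)]
foam_rack [([213.0, 226.0, 281.0, 278.0], 0.61), ([386.0, 211.0, 433.0, 268.0], 0.61)]
top {'fx': 429.7097, 'fy': 429.7097, 'cx': 321.9951, 'cy': 193.0973, 'pose': [[0.0182, -0.9935, 0.1125, 0.4555], [-0.9997, -0.0199, -0.0138, 0.1175], [0.016, -0.1123, -0.9936, 1.4027], [0.0, 0.0, 0.0, 1.0]]}
scanner [([252.0, 203.0, 306.0, 273.0], 0.84)]
trigger [([261.0, 240.0, 269.0, 248.0], 0.48)]
incubator [([404.0, 176.0, 492.0, 275.0], 0.74)]
cover_handle [([414.0, 181.0, 489.0, 266.0], 0.9)]
tube_rack [([208.0, 174.0, 243.0, 237.0], 0.82), ([165.0, 224.0, 192.0, 262.0], 0.68)]
foam_rack [([346.0, 115.0, 408.0, 157.0], 0.78)]
wrist {'fx': 344.665, 'fy': 344.665, 'cx': 322.7041, 'cy': 203.4937, 'T_tool_cam': [[0.0002, 0.949, 0.3151, -0.0816], [-0.0004, -0.3151, 0.949, -0.1429], [1.0, -0.0003, 0.0003, -0.0002], [0.0, 0.0, 0.0, 1.0]]}
scanner []
trigger []
incubator []
cover_handle []
tube_rack []
foam_rack []
```

Run:
```python
import cv2
a=cv2.imread("pics/top0.png");cv2.imwrite("pics/topc.png",cv2.resize(a[100:300,150:420],None,fx=2.9,fy=2.9,interpolation=cv2.INTER_CUBIC))
cv2.imwrite("pics/topd.png",cv2.resize(a[140:300,370:540],None,fx=3.6,fy=3.6,interpolation=cv2.INTER_CUBIC))
```

```text
(no output)
```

View pics/scene0.png

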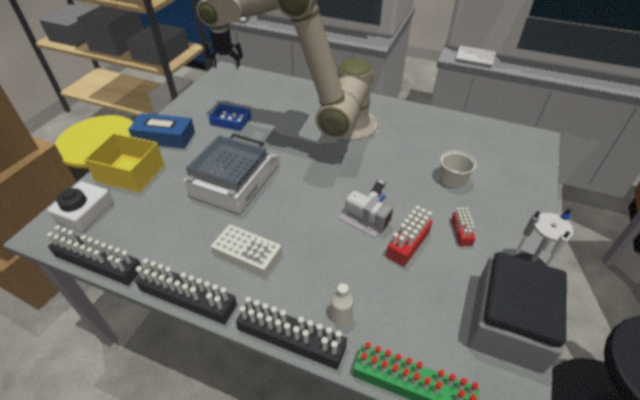

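View pics/top0.png

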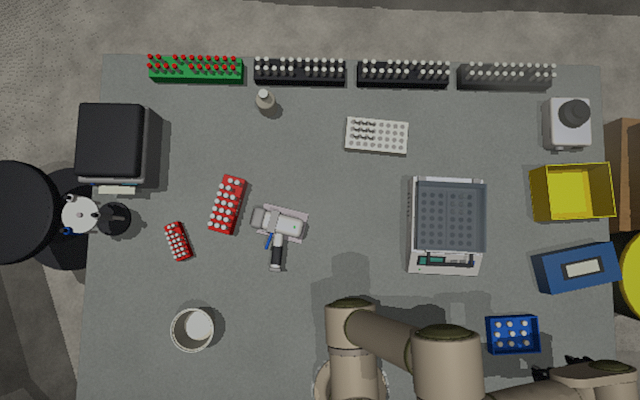

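```bash
ls pics
```

```text
scene0.png
top0.png
topc.png
topd.png
wrist0.png
```

View pics/topc.png

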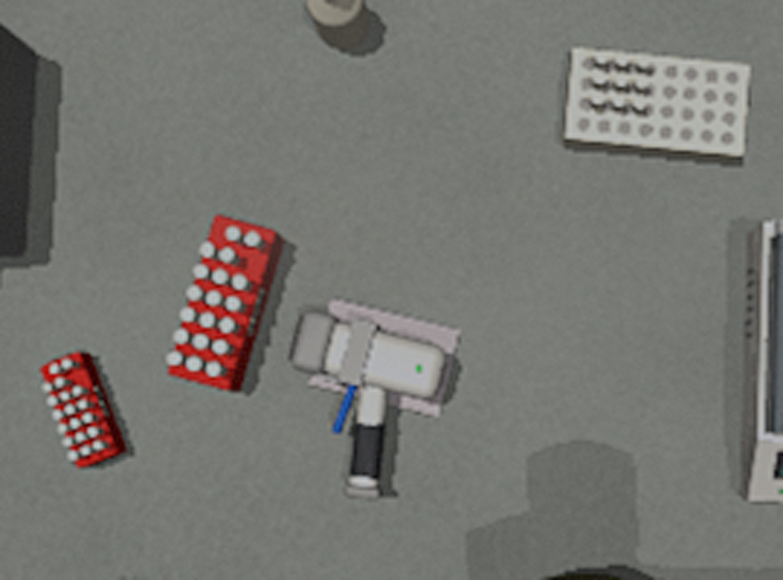

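View pics/topd.png

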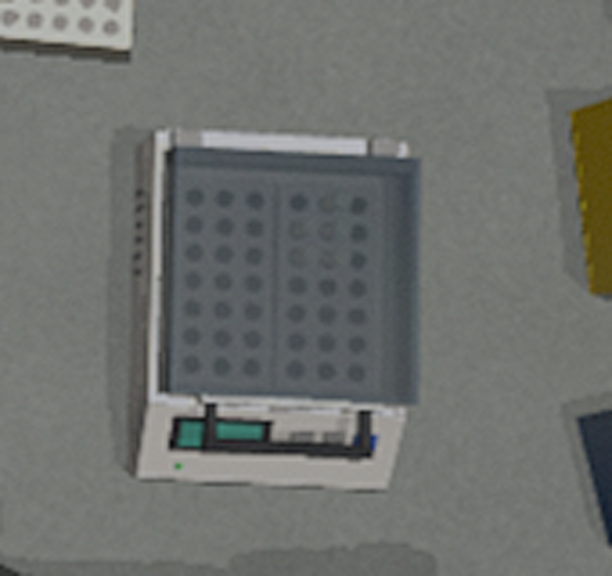

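The top view shows two red racks: large at (226,205) and small at (177,241). The 180 mm rack should be about 57 px long, so the large one is meant. There is one scanner, at (280,225), with its grip end at (275,268) and its trigger at (268,240). The foam rack is at (377,135). The incubator is at (447,225), with its handle around (450,264). Next I'll measure them.

```bash
cat > h.py <<'E'
from workcell import bot
import numpy as np, cv2
from scipy.spatial.transform import Rotation as R
def cam(n):
    p=bot.camera_params(n)
    if n=="wrist":
        s=bot.read_state();T=np.eye(4);T[:3,:3]=R.from_euler('xyz',s["ee_rot"],degrees=True).as_matrix();T[:3,3]=s["ee_pos"]
        P=T@p["T_tool_cam"]
    else:P=np.array(p["pose"])
    return p,P
def pw(p,P,u,v,z):
    d=P[:3,:3]@np.array([(u-p["cx"])/p["fx"],(v-p["cy"])/p["fy"],1]);t=(z-P[2,3])/d[2];return P[:3,3]+t*d
def proj(p,P,X):
    c=(np.atleast_2d(X)-P[:3,3])@P[:3,:3];return np.c_[p["fx"]*c[:,0]/c[:,2]+p["cx"],p["fy"]*c[:,1]/c[:,2]+p["cy"]]
E
python3 - <<'E'
from h import *
p,P=cam("top")
def c(x,y,z,l): print(l,np.round(pw(p,P,150+x/2.9,100+y/2.9,z)*1000).tolist())
def d(x,y,z,l): print(l,np.round(pw(p,P,370+x/3.6,140+y/3.6,z)*1000).tolist())
c(446,352,.091,'head back R top');c(440,393,.08,'head back');c(298,338,.08,'win mid');c(363,490,.069,'grip end');c(368,450,.069,'grip black mid');c(352,388,.064,'trig hinge');c(338,430,.064,'trig tip')
d(205,440,.125,'handle L');d(375,452,.125,'handle R')
d(137,475,.05,'inc front L');d(387,488,.05,'front R');d(163,132,.09,'back L');d(410,145,.09,'back R')
for (a,b) in [((215,215),(278,235)),((170,378),(235,390))]: c(*a,.066,'rack');c(*b,.066,'rack')
E
```

```text
head back R top [516.0, 153.0, 91.0]
head back [473.0, 159.0, 80.0]
win mid [529.0, 310.0, 80.0]
grip end [370.0, 238.0, 69.0]
grip black mid [412.0, 234.0, 69.0]
trig hinge [477.0, 253.0, 64.0]
trig tip [432.0, 267.0, 64.0]
handle L [401.0, -214.0, 125.0]
handle R [394.0, -354.0, 125.0]
inc front L [367.0, -174.0, 50.0]
front R [360.0, -391.0, 50.0]
back L [661.0, -189.0, 90.0]
back R [654.0, -403.0, 90.0]
rack [661.0, 407.0, 66.0]
rack [640.0, 338.0, 66.0]
rack [484.0, 447.0, 66.0]
rack [473.0, 377.0, 66.0]
```

```bash
cat >> h.py <<'E'
def go(x,y,z,rpy):
    "shift cm / twist rad in tool axes from now"
    s=bot.read_state();A=R.from_euler('xyz',s["ee_rot"],degrees=True);B=R.from_euler('xyz',rpy,degrees=True)
    print("xyz",np.round(A.inv().apply(np.array([x,y,z])-s["ee_pos"])*100,2).tolist(),"twist",np.round((A.inv()*B).as_rotvec(),3).tolist())
E
python3 -c "
from h import *
go(.44,.24,.2,[-90,0,-12.5])"
```

```text
xyz [-49.06, 3.13, -62.78] twist [0.0, -2.631, 0.0]
```

Request:
{"name": "send_rows", "arguments": {
  "motion": [
    {"xyz":[-49.1,0,-62.8],"twist":[0,-2.63,0],"fingers":8.5},
    {"xyz":[-49.1,0,-62.8],"twist":[0,-2.63,0],"fingers":8.5},
    {"xyz":[-49.1,0,-62.8],"twist":[0,-2.63,0],"fingers":8.5},
    {"xyz":[-49.1,0,-62.8],"twist":[0,-2.63,0],"fingers":8.5},
    {"xyz":[-49.1,0,-62.8],"twist":[0,-2.63,0],"fingers":8.5},
    {"xyz":[-49.1,0,-62.8],"twist":[0,-2.63,0],"fingers":8.5},
    {"xyz":[-49.1,0,-62.8],"twist":[0,-2.63,0],"fingers":8.5},
    {"xyz":[-49.1,0,-62.8],"twist":[0,-2.63,0],"fingers":8.5},
    {"xyz":[-49.1,0,-62.8],"twist":[0,-2.63,0],"fingers":8.5},
    {"xyz":[-49.1,0,-62.8],"twist":[0,-2.63,0],"fingers":8.5},
    {"xyz":[-49.1,0,-62.8],"twist":[0,-2.63,0],"fingers":8.5},
    {"xyz":[-49.1,0,-62.8],"twist":[0,-2.63,0],"fingers":8.5},
    {"xyz":[-49.1,2,-62.8],"twist":[0,-2.63,0],"fingers":8.5},
    {"xyz":[-49.1,3,-62.8],"twist":[0,-2.63,0],"fingers":8.5},
    {"xyz":[-49.1,3,-62.8],"twist":[0,-2.63,0],"fingers":8.5},
    {"xyz":[-49.1,3,-62.8],"twist":[0,-2.63,0],"fingers":8.5},
    {"xyz":[-49.1,3,-62.8],"twist":[0,-2.63,0],"fingers":8.5}
  ]
}}

```text
time_s: 3.18
ee_pos: [0.4406, 0.24, 0.202]
ee_rot: [-90.0, -0.1, -12.7]
wrist_force: [-0.6, -0.6, -0.1]
opening: 0.0853
```

Run:
```python
from h import *
s=bot.read_state();print({k:np.round(s[k],3).tolist() for k in ["time_s","ee_pos","ee_rot","joint_positions","qvel"]})
p,P=cam("wrist");im=bot.get_image("wrist");cv2.imwrite("pics/w1.png",im[:,:,::-1])
np.save("w1P.npy",P)
for q in ["scanner","trigger"]: print(q,[(np.round(d["extent"]).tolist(),round(d["confidence"],2)) for d in bot.look_for(q,"wrist")][:4])
```

```text
{'time_s': 3.175, 'ee_pos': [0.441, 0.24, 0.202], 'ee_rot': [-89.964, -0.066, -12.699], 'joint_positions': [15.17, 16.41, 92.386, 0.001, 71.128, -62.131], 'qvel': [-0.012, 0.15, 0.093, 0.021, -0.044, -0.69]}
scanner [([246.0, 98.0, 430.0, 317.0], 0.76)]
trigger [([344.0, 169.0, 362.0, 231.0], 0.95)]
```

View pics/w1.png

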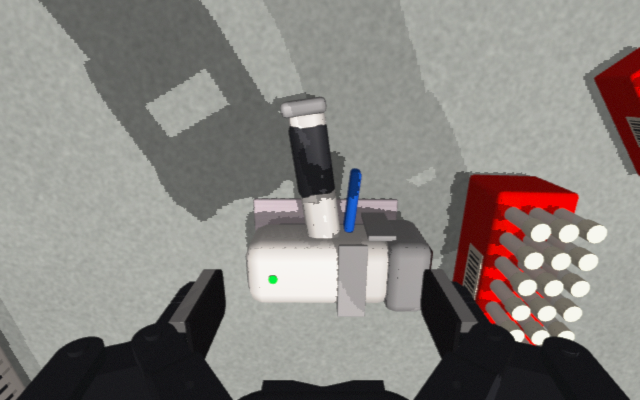

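The wrist view shows the grip running from (304,105) to (325,235), the trigger from (356,170) to (349,232), and the head x-edge at row ~225. The large red rack is on the +y side.

Run:
```python
from h import *
im=cv2.imread("pics/w1.png");cv2.imwrite("pics/w1c.png",cv2.resize(im[90:330,235:445],None,fx=2.5,fy=2.5,interpolation=cv2.INTER_CUBIC))
p=bot.camera_params("wrist");P=np.load("w1P.npy")
def c(u,v,z,l): print(l,np.round(pw(p,P,u,v,z)*1000,1).tolist())
c(304,105,.055,'grip end');c(322,225,.069,'grip base')
c(356,170,.064,'trig tip');c(349,232,.064,'trig base')
c(248,270,.065,'back L');c(432,270,.065,'win')
# predicted overlay, several hypotheses
for th,ox,oy in [(-12.5,.510,.224)]:
    t=np.radians(th);ex=np.array([np.cos(t),np.sin(t),0]);ey=np.array([-np.sin(t),np.cos(t),0]);o=np.array([ox,oy,0])
    for l,a in dict(back_top=[.001,-.07,.091],win=[.001,.091,.06],gripend=[-.147,-.0205,.069],sq=[-.072,0,.055],gb=[-.072,-.022,.055],tr=[-.072,.028,.055],hinge=[-.032,.02,.064]).items():
        X=o+a[0]*ex+a[1]*ey+np.array([0,0,a[2]]);print(l,np.round(X*1000).tolist(),np.round(proj(p,P,X)[0]).tolist())
```

```text
grip end [371.0, 240.6, 55.0]
grip base [470.7, 233.0, 69.0]
trig tip [430.9, 271.0, 64.0]
trig base [484.4, 254.4, 64.0]
back L [500.6, 156.8, 65.0]
win [537.7, 321.1, 65.0]
back_top [496.0, 155.0, 91.0] [238.0, 281.0]
win [531.0, 313.0, 60.0] [420.0, 262.0]
gripend [362.0, 236.0, 69.0] [294.0, 95.0]
sq [440.0, 240.0, 55.0] [322.0, 185.0]
gb [435.0, 218.0, 55.0] [296.0, 185.0]
tr [446.0, 267.0, 55.0] [354.0, 185.0]
hinge [483.0, 250.0, 64.0] [344.0, 232.0]
```

View pics/w1c.png

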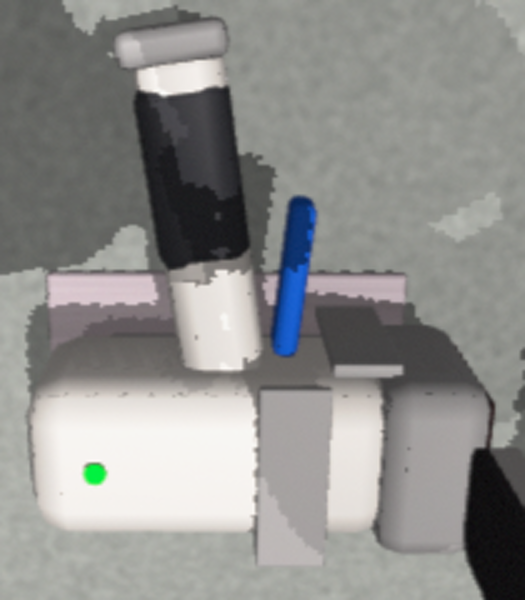

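Request:
{"name": "send_rows", "arguments": {
  "motion": [
    {"xyz":[0,4,0.2],"twist":[0,0,0],"fingers":8.5},
    {"xyz":[0,9,0.2],"twist":[0,0,0],"fingers":8.5},
    {"xyz":[0,13.5,0.2],"twist":[0,0,0],"fingers":8.5},
    {"xyz":[0,16,0.2],"twist":[0,0,0],"fingers":8.5},
    {"xyz":[0,16.8,0.2],"twist":[0,0,0],"fingers":8.5},
    {"xyz":[0,16.8,0.2],"twist":[0,0,0],"fingers":6.5},
    {"xyz":[0,16.8,0.2],"twist":[0,0,0],"fingers":6.5}
  ]
}}

```text
time_s: 4.2
ee_pos: [0.4415, 0.2425, 0.0345]
ee_rot: [-89.9, -0.1, -12.5]
wrist_force: [0.9, -0.4, -0.4]
opening: 0.0648
```

Run:
```python
from h import *
im=bot.get_image("wrist");cv2.imwrite("pics/w2.png",im[:,:,::-1])
```

```text
(no output)
```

View pics/w2.png

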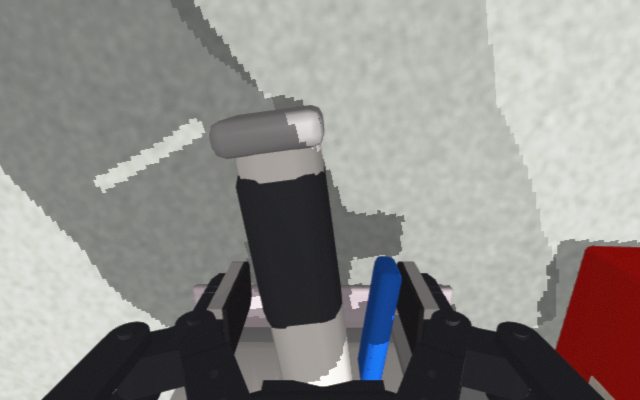

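The fingers at about (240,290) and (410,290) straddle the grip and trigger, with clear space on both sides. Now I'll squeeze.

Request:
{"name": "send_rows", "arguments": {
  "motion": [
    {"xyz":[0,0,0],"twist":[0,0,0],"fingers":3.6},
    {"xyz":[0,0,0],"twist":[0,0,0],"fingers":3.6},
    {"xyz":[0,0,0],"twist":[0,0,0],"fingers":3.6},
    {"xyz":[0,0,0],"twist":[0,0,0],"fingers":3.6},
    {"xyz":[0,0,0],"twist":[0,0,0],"fingers":3.6},
    {"xyz":[0,0,0],"twist":[0,0,0],"fingers":3.6}
  ]
}}

```text
time_s: 5.0
ee_pos: [0.4406, 0.2402, 0.035]
ee_rot: [-90.3, -0.0, -12.3]
wrist_force: [-7.1, -18.8, 23.9]
opening: 0.0419
```

Run:
```python
from h import *
im=bot.get_image("wrist");cv2.imwrite("pics/w3.png",im[:,:,::-1]);print(bot.read_state()["opening"])
```

```text
0.04167343792494107
```

View pics/w3.png

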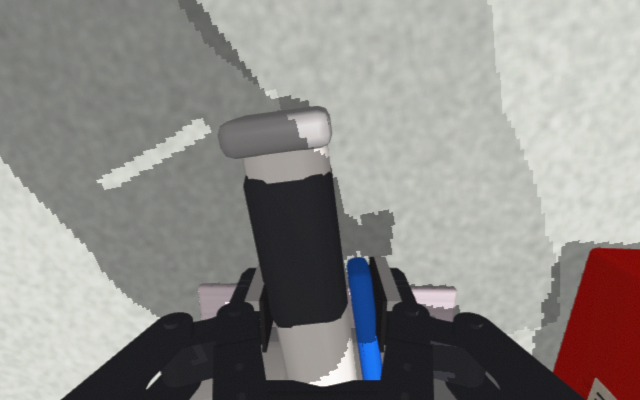

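The trigger at (362,300) lies against the grip and the opening is 41.7 mm (41 expected when fully in). I'll hold briefly, release and rise.

Request:
{"name": "send_rows", "arguments": {
  "motion": [
    {"xyz":[0,0,0],"twist":[0,0,0],"fingers":3.2},
    {"xyz":[0,0,0],"twist":[0,0,0],"fingers":3.2},
    {"xyz":[0,0,0],"twist":[0,0,0],"fingers":3.2}
  ]
}}

```text
time_s: 5.42
ee_pos: [0.4406, 0.2402, 0.035]
ee_rot: [-90.3, -0.0, -12.3]
wrist_force: [-8.4, -18.1, 23.8]
opening: 0.0415
```

Request:
{"name": "send_rows", "arguments": {
  "motion": [
    {"xyz":[0,0,0],"twist":[0,0,0],"fingers":8.5},
    {"xyz":[0,0,0],"twist":[0,0,0],"fingers":8.5},
    {"xyz":[0,0,0],"twist":[0,0,0],"fingers":8.5},
    {"xyz":[0,0,0],"twist":[0,0,0],"fingers":8.5},
    {"xyz":[0,0,0],"twist":[0,0,0],"fingers":8.5}
  ]
}}

```text
time_s: 6.05
ee_pos: [0.4407, 0.2423, 0.0332]
ee_rot: [-90.0, 0.0, -12.5]
wrist_force: [0.7, -0.3, -0.3]
opening: 0.0852
```

Run:
```python
from h import *
im=bot.get_image("wrist");cv2.imwrite("pics/w4.png",im[:,:,::-1]);s=bot.read_state();print(s["opening"],s["wrist_force"],s["time_s"])
```

```text
0.08507287448739784 [-0.19713864 -0.22554732 -0.09351231] 6.1
```

View pics/w4.png

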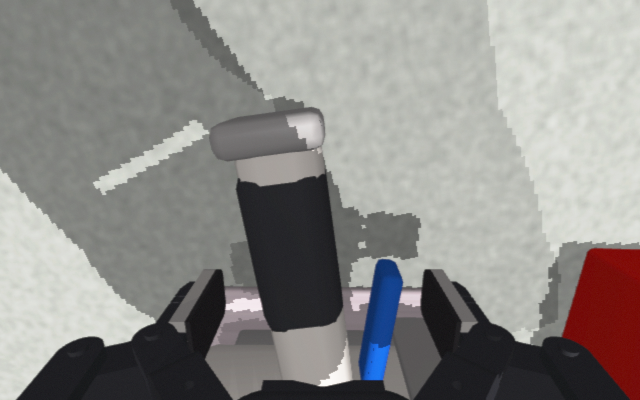

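The trigger sprung back to (380,310) and the fingers are clear. I'll rise, then move over the incubator handle.

Request:
{"name": "send_rows", "arguments": {
  "motion": [
    {"xyz":[0,-5,0],"twist":[0,0,0],"fingers":8.5},
    {"xyz":[0,-11,0],"twist":[0,0,0],"fingers":8.5},
    {"xyz":[0,-17,0],"twist":[0,0,0],"fingers":8.5},
    {"xyz":[0,-23,0],"twist":[0,0,0],"fingers":8.5},
    {"xyz":[0,-23,0],"twist":[0,0,0],"fingers":8.5}
  ]
}}

```text
time_s: 6.72
ee_pos: [0.4421, 0.2427, 0.2675]
ee_rot: [-89.8, -0.4, -12.5]
wrist_force: [-0.7, -0.5, -0.7]
opening: 0.0851
```

Run:
```python
from h import *
go(.397,-.284,.25,[-90,0,-92])
```

```text
xyz [7.01, 1.59, -52.4] twist [-0.009, 1.387, 0.004]
```

Request:
{"name": "send_rows", "arguments": {
  "motion": [
    {"xyz":[7,1.5,-52.4],"twist":[0,1.387,0],"fingers":8.5},
    {"xyz":[7,1.5,-52.4],"twist":[0,1.387,0],"fingers":8.5},
    {"xyz":[7,1.5,-52.4],"twist":[0,1.387,0],"fingers":8.5},
    {"xyz":[7,1.5,-52.4],"twist":[0,1.387,0],"fingers":8.5},
    {"xyz":[7,1.5,-52.4],"twist":[0,1.387,0],"fingers":8.5},
    {"xyz":[7,1.5,-52.4],"twist":[0,1.387,0],"fingers":8.5},
    {"xyz":[7,1.5,-52.4],"twist":[0,1.387,0],"fingers":8.5},
    {"xyz":[7,1.5,-52.4],"twist":[0,1.387,0],"fingers":8.5},
    {"xyz":[7,1.5,-52.4],"twist":[0,1.387,0],"fingers":8.5},
    {"xyz":[7,1.5,-52.4],"twist":[0,1.387,0],"fingers":8.5},
    {"xyz":[7,1.5,-52.4],"twist":[0,1.387,0],"fingers":8.5},
    {"xyz":[7,1.5,-52.4],"twist":[0,1.387,0],"fingers":8.5},
    {"xyz":[7,1.5,-52.4],"twist":[0,1.387,0],"fingers":8.5},
    {"xyz":[7,1.5,-52.4],"twist":[0,1.387,0],"fingers":8.5}
  ]
}}

```text
time_s: 8.48
ee_pos: [0.3955, -0.2841, 0.2484]
ee_rot: [-90.0, -0.0, -92.0]
wrist_force: [0.8, -0.5, 0.1]
opening: 0.0851
```

Run:
```python
from h import *
s=bot.read_state();print({k:np.round(s[k],4).tolist() for k in ["time_s","ee_pos","ee_rot","joint_positions"]})
p,P=cam("wrist");im=bot.get_image("wrist");cv2.imwrite("pics/w5.png",im[:,:,::-1]);np.save("w5P.npy",P)
r=bot.regions_of("cover_handle","wrist")
print([(np.round(d["extent"]).tolist(),round(d["confidence"],2)) for d in r])
print(np.round(proj(p,P,[[.397,-.284,.119],[.4005,-.214,.119],[.394,-.354,.119]])))
```

```text
{'time_s': 8.475, 'ee_pos': [0.3955, -0.2841, 0.2484], 'ee_rot': [-89.9925, -0.0077, -91.9705], 'joint_positions': [-49.5049, 12.3552, 90.4815, 0.0003, 77.1526, -47.5345]}
[([318.0, 51.0, 638.0, 310.0], 0.57)]
[[324. 193.]
 [325. 104.]
 [323. 268.]]
```

View pics/w5.png

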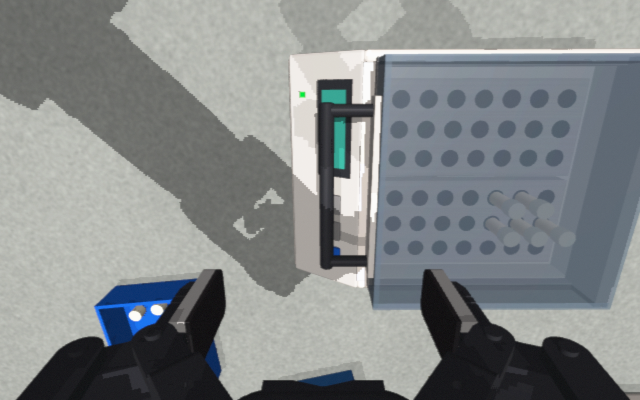

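The wrist view shows the bar upright from (326,102) to (326,268), parallel to the tool x axis. It matches the estimate (predicted centre (324,193)). I'll check the numbers before descending.

Run:
```python
from h import *
im=cv2.imread("pics/w5.png");p=bot.camera_params("wrist");P=np.load("w5P.npy")
for v in (130,160,210,240): print(v, np.where(im[v,300:350].max(1)<60)[0][[0,-1]]+300)
for u,v in [(326.5,102),(326.5,187),(326.5,268)]: print(np.round(pw(p,P,u,v,.119)*1000,1))
Rr=246;
for t in (5,10,20,30,40,50,60):
    a=np.radians(t+5.13);print(t,"z",round(24.5-24.6*np.cos(a),2),"y",round(-(24.6*np.sin(a)-2.2),2))
```

```text
130 [318 349]
160 [319 349]
210 [321 333]
240 [321 332]
[ 401.5 -212.3  119. ]
[ 399.4 -279.1  119. ]
[ 397.1 -353.7  119. ]
5 z 0.28 y -2.13
10 z 0.75 y -4.22
20 z 2.23 y -8.25
30 z 4.38 y -11.96
40 z 7.14 y -15.23
50 z 10.44 y -17.98
60 z 14.15 y -20.12
```

Request:
{"name": "send_rows", "arguments": {
  "motion": [
    {"xyz":[0,3,0.3],"twist":[0,0,0],"fingers":3.4},
    {"xyz":[0,6,0.3],"twist":[0,0,0],"fingers":3.4},
    {"xyz":[0,8,0.3],"twist":[0,0,0],"fingers":3.4},
    {"xyz":[0,8,0.3],"twist":[0,0,0],"fingers":3.4},
    {"xyz":[0,8,0.3],"twist":[0,0,0],"fingers":3.4}
  ]
}}

```text
time_s: 9.2
ee_pos: [0.3987, -0.2849, 0.1692]
ee_rot: [-89.9, -0.1, -92.0]
wrist_force: [0.4, 0.3, 0.6]
opening: 0.0338
```

Run:
```python
from h import *
p,P=cam("wrist");im=bot.get_image("wrist");cv2.imwrite("pics/w6.png",im[:,:,::-1]);s=bot.read_state();print(s["opening"],s["ee_pos"])
print(np.round(proj(p,P,[[.399,-.283,.119]])))
```

```text
0.033892933418378034 [ 0.39872401 -0.28491648  0.16933542]
[[322. 227.]]
```

View pics/w6.png

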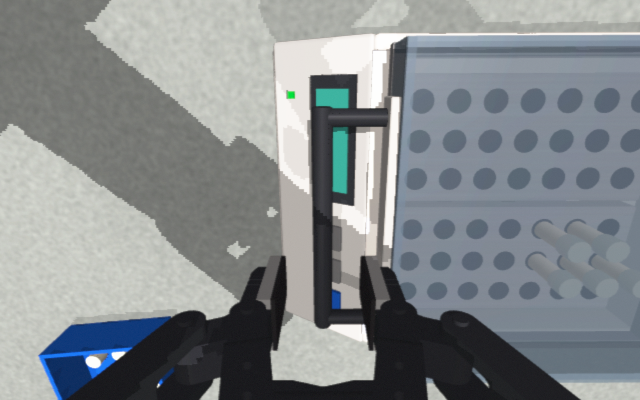

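The bar at column 323 is centred between the pads, so I'll descend and close.

Request:
{"name": "send_rows", "arguments": {
  "motion": [
    {"xyz":[0,3,0],"twist":[0,0,0],"fingers":3.4},
    {"xyz":[0,5.5,0],"twist":[0,0,0],"fingers":3.4},
    {"xyz":[0,6.6,0],"twist":[0,0,0],"fingers":3.4},
    {"xyz":[0,6.6,0],"twist":[0,0,0],"fingers":3.4},
    {"xyz":[0,6.6,0],"twist":[0,0,0],"fingers":0.6},
    {"xyz":[0,6.6,0],"twist":[0,0,0],"fingers":0.6},
    {"xyz":[0,6.6,0],"twist":[0,0,0],"fingers":0.6},
    {"xyz":[0,6.6,0],"twist":[0,0,0],"fingers":0.6},
    {"xyz":[0,6.6,0],"twist":[0,0,0],"fingers":0.6}
  ]
}}

```text
time_s: 10.38
ee_pos: [0.3985, -0.285, 0.1035]
ee_rot: [-90.0, -0.1, -92.0]
wrist_force: [-2.9, 0.7, 5.2]
opening: 0.0095
```

Run:
```python
from h import *
p,P=cam("wrist");im=bot.get_image("wrist");cv2.imwrite("pics/w7.png",im[:,:,::-1]);s=bot.read_state();print(s["opening"],s["ee_pos"],s["wrist_force"])
```

```text
0.009568878008828028 [ 0.39848355 -0.28494036  0.10343559] [-3.05523181  0.406738    6.27888148]
```

View pics/w7.png

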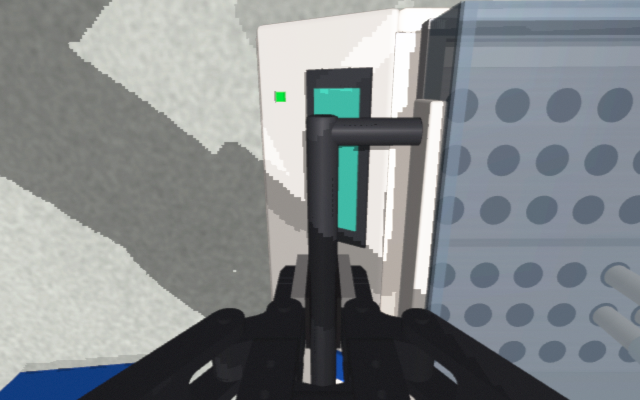

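The opening is 9.6 mm on a 12 mm bar and the force pushes the tool up, so the pads may be gripping above the bar's centre. I'll triangulate the bar height.

Run:
```python
from h import *
from scipy.optimize import least_squares
p=bot.camera_params("wrist")
def TP(pos,rpy):
    T=np.eye(4);T[:3,:3]=R.from_euler('xyz',rpy,degrees=True).as_matrix();T[:3,3]=pos;return T@p["T_tool_cam"]
Ps=[np.load("w5P.npy"),TP([.3987,-.2849,.1693],[-89.95,-.05,-92]),TP([.3985,-.2849,.1034],[-90,-.1,-92])]
for f,rows in (("w5",(130,155,210,240)),("w6",(140,180,240)),("w7",(160,200,225))):
    im=cv2.imread(f"pics/{f}.png")
    cv2.imwrite(f"pics/{f}c.png",cv2.resize(im[80:140,290:400],None,fx=7,fy=7,interpolation=cv2.INTER_NEAREST))
```

```text
(no output)
```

View pics/w5c.png

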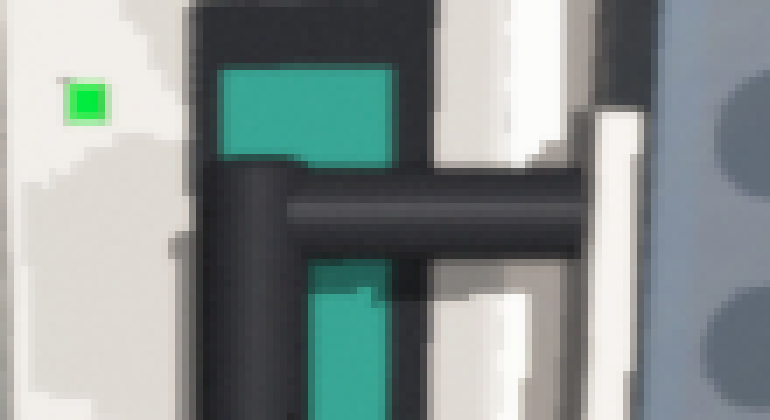

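View pics/w7c.png

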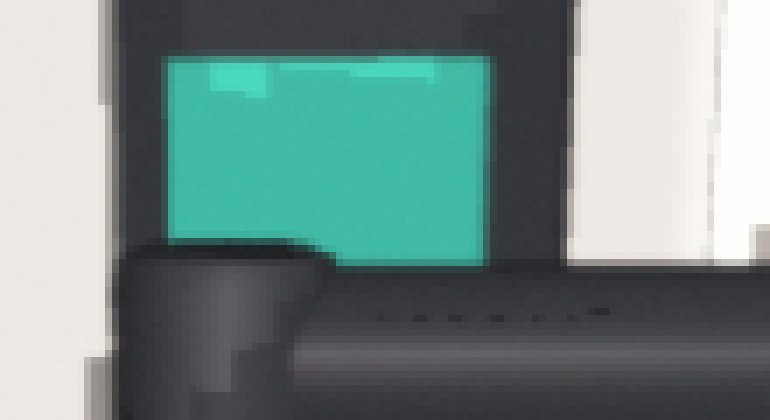

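Run:
```python
from h import *
from scipy.optimize import least_squares
p=bot.camera_params("wrist")
def TP(pos,rpy):
    T=np.eye(4);T[:3,:3]=R.from_euler('xyz',rpy,degrees=True).as_matrix();T[:3,3]=pos;return T@p["T_tool_cam"]
A=np.load("w5P.npy");B=TP([.3985,-.2849,.1034],[-90,-.1,-92])
f=lambda X:np.r_[proj(p,A,X)[0]-[336,110.2],(proj(p,B,X)[0]-[336,131])[1:]]
for dv in (-1,0,1):
    g=lambda X:np.r_[proj(p,A,X)[0]-[336,110.2],proj(p,B,X)[0][1]-131-dv]
    print(dv,np.round(least_squares(g,[.4,-.22,.12]).x,4))
im=cv2.imread("pics/w7.png")
print(im[100:160,370].max(1).tolist()); print(im[170,295:350].max(1).tolist())
g=lambda X:np.r_[proj(p,A,X)[0]-[326,110.2],0]
```

```text
-1 [ 0.4089 -0.2192  0.1079]
0 [ 0.4087 -0.2188  0.1144]
1 [ 0.4085 -0.2185  0.1204]
[58, 65, 65, 65, 65, 66, 67, 75, 77, 76, 77, 76, 77, 78, 91, 92, 89, 62, 49, 51, 55, 58, 60, 62, 63, 65, 70, 74, 84, 93, 100, 94, 87, 78, 72, 66, 63, 62, 61, 57, 54, 52, 48, 45, 44, 65, 125, 131, 131, 146, 216, 222, 225, 225, 225, 225, 226, 230, 231, 230]
[238, 237, 238, 237, 238, 237, 237, 234, 183, 151, 144, 105, 58, 41, 46, 47, 52, 52, 55, 59, 61, 64, 65, 68, 68, 71, 74, 75, 74, 73, 70, 67, 67, 64, 64, 63, 61, 58, 56, 55, 53, 52, 59, 132, 177, 185, 187, 187, 187, 187, 188, 187, 187, 187, 186]
```

The triangulated height (0.114–0.120) agrees with 0.119, so the bar is between the pads. I'll try a small lift along the arc.

Request:
{"name": "send_rows", "arguments": {
  "motion": [
    {"xyz":[0,-0.7,0.08],"twist":[0,0,0],"fingers":0.6},
    {"xyz":[0,-1.4,0.17],"twist":[0,0,0],"fingers":0.6},
    {"xyz":[0,-2.1,0.28],"twist":[0,0,0],"fingers":0.6},
    {"xyz":[0,-2.8,0.42],"twist":[0,0,0],"fingers":0.6},
    {"xyz":[0,-3.5,0.58],"twist":[0,0,0],"fingers":0.6},
    {"xyz":[0,-4.2,0.75],"twist":[0,0,0],"fingers":0.6},
    {"xyz":[0,-4.2,0.75],"twist":[0,0,0],"fingers":0.6},
    {"xyz":[0,-4.2,0.75],"twist":[0,0,0],"fingers":0.6}
  ]
}}

```text
time_s: 11.42
ee_pos: [0.4054, -0.285, 0.1446]
ee_rot: [-90.1, -0.0, -92.0]
wrist_force: [-2.6, -4.8, -2.2]
opening: 0.0098
```

Run:
```python
from h import *
im=bot.get_image("scene");cv2.imwrite("pics/s8.png",cv2.resize(im[80:260,150:320],None,fx=3.3,fy=3.3,interpolation=cv2.INTER_CUBIC)[:,:,::-1])
im=bot.get_image("wrist");cv2.imwrite("pics/w8.png",im[:,:,::-1]);s=bot.read_state();print(s["opening"],s["ee_pos"],s["wrist_force"],s["torque"])
```

```text
0.009735656174650036 [ 0.40542015 -0.28505936  0.14451804] [-4.0574422  -4.94068728 -2.82066844] [-0.70980717  0.96625471  0.11263413]
```

View pics/w8.png

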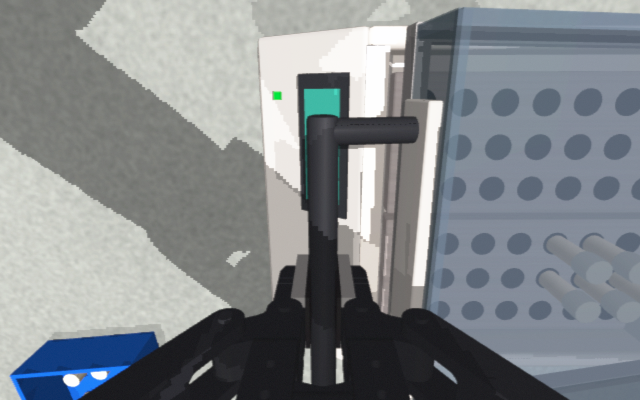

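View pics/s8.png

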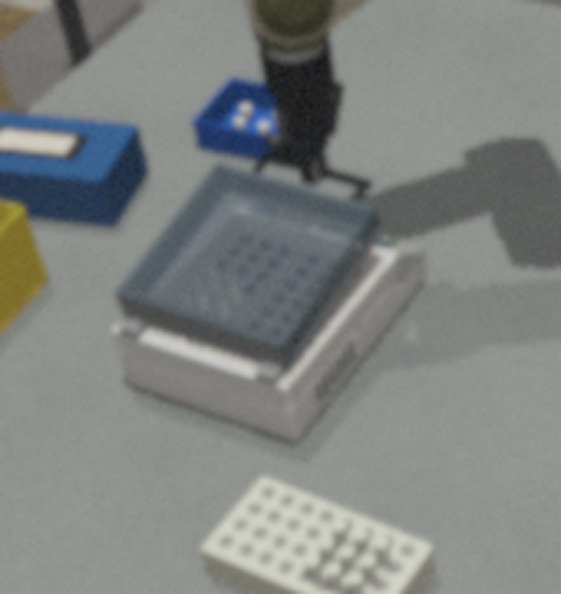

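The cover rises with the bar steady in the pads (bar end still at (322,118)). I'll continue along the arc.

Request:
{"name": "send_rows", "arguments": {
  "motion": [
    {"xyz":[0,-1.03,0.31],"twist":[0,0,0],"fingers":0.6},
    {"xyz":[0,-2.05,0.65],"twist":[0,0,0],"fingers":0.6},
    {"xyz":[0,-3.05,1.05],"twist":[0,0,0],"fingers":0.6},
    {"xyz":[0,-4.03,1.48],"twist":[0,0,0],"fingers":0.6},
    {"xyz":[0,-5.0,1.96],"twist":[0,0,0],"fingers":0.6},
    {"xyz":[0,-5.93,2.47],"twist":[0,0,0],"fingers":0.6},
    {"xyz":[0,-6.85,3.03],"twist":[0,0,0],"fingers":0.6},
    {"xyz":[0,-7.74,3.63],"twist":[0,0,0],"fingers":0.6},
    {"xyz":[0,-8.6,4.27],"twist":[0,0,0],"fingers":0.6},
    {"xyz":[0,-9.44,4.94],"twist":[0,0,0],"fingers":0.6},
    {"xyz":[0,-9.44,4.94],"twist":[0,0,0],"fingers":0.6},
    {"xyz":[0,-9.44,4.94],"twist":[0,0,0],"fingers":0.6}
  ]
}}

```text
time_s: 13.02
ee_pos: [0.4531, -0.2866, 0.2404]
ee_rot: [-90.3, -0.1, -92.0]
wrist_force: [-17.2, -0.5, 11.2]
opening: 0.0095
```

Run:
```python
from h import *
im=bot.get_image("wrist");cv2.imwrite("pics/w9.png",im[:,:,::-1]);s=bot.read_state();print(s["opening"],s["ee_pos"],s["wrist_force"],s["torque"])
```

```text
0.009417138777027836 [ 0.45310021 -0.28662489  0.24030543] [-18.38657628  -0.80889496  11.02543369] [0.02359481 3.0864845  0.00911201]
```

View pics/w9.png

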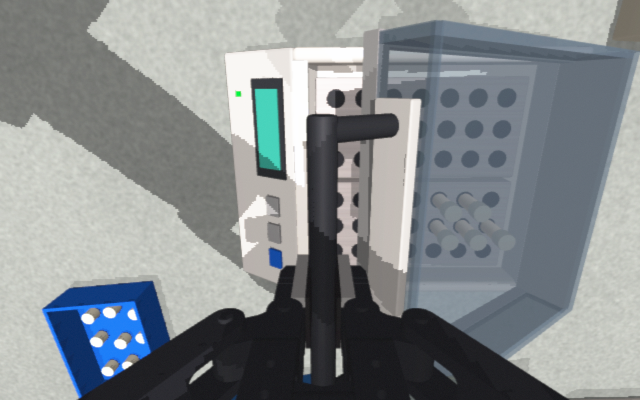

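A radial push of about 20 N (-x, +z) is building up, so the real arc lies 1–2 mm further out. I'll shift the rest of the path outward accordingly.

Request:
{"name": "send_rows", "arguments": {
  "motion": [
    {"xyz":[0,-0.1,-0.2],"twist":[0,0,0],"fingers":0.6},
    {"xyz":[0,-0.9,0.5],"twist":[0,0,0],"fingers":0.6},
    {"xyz":[0,-1.67,1.25],"twist":[0,0,0],"fingers":0.6},
    {"xyz":[0,-2.41,2.03],"twist":[0,0,0],"fingers":0.6},
    {"xyz":[0,-3.12,2.84],"twist":[0,0,0],"fingers":0.6},
    {"xyz":[0,-3.79,3.68],"twist":[0,0,0],"fingers":0.6},
    {"xyz":[0,-4.42,4.55],"twist":[0,0,0],"fingers":0.6},
    {"xyz":[0,-4.42,4.55],"twist":[0,0,0],"fingers":0.6}
  ]
}}

```text
time_s: 14.08
ee_pos: [0.4999, -0.2881, 0.2856]
ee_rot: [-90.1, -0.1, -92.0]
wrist_force: [-13.1, 0.2, 12.7]
opening: 0.0097
```

Request:
{"name": "send_rows", "arguments": {
  "motion": [
    {"xyz":[0,-0.15,-0.1],"twist":[0,0,0],"fingers":0.6},
    {"xyz":[0,-0.75,0.8],"twist":[0,0,0],"fingers":0.6},
    {"xyz":[0,-1.3,1.7],"twist":[0,0,0],"fingers":0.6},
    {"xyz":[0,-1.82,2.65],"twist":[0,0,0],"fingers":0.6},
    {"xyz":[0,-2.29,3.6],"twist":[0,0,0],"fingers":0.6},
    {"xyz":[0,-2.29,3.6],"twist":[0,0,0],"fingers":0.6},
    {"xyz":[0,-2.29,3.6],"twist":[0,0,0],"fingers":0.6},
    {"xyz":[0,-2.29,3.6],"twist":[0,0,0],"fingers":0.6}
  ]
}}

```text
time_s: 15.08
ee_pos: [0.5367, -0.2893, 0.3078]
ee_rot: [-89.9, -0.1, -92.0]
wrist_force: [-4.4, -0.5, 7.5]
opening: 0.0092
```

Run:
```python
from h import *
for n in ("wrist","top","scene"):
    p,P=cam(n);im=bot.get_image(n)
    cv2.imwrite(f"pics/{n}10.png",im[:,:,::-1])
s=bot.read_state();print(s["time_s"],s["opening"],s["ee_pos"],s["ee_rot"],s["wrist_force"],s["torque"])
a=cv2.imread("pics/top10.png");b=cv2.imread("pics/scene10.png")
cv2.imwrite("pics/m10.png",np.hstack([cv2.resize(a[150:300,380:530],(400,400),interpolation=cv2.INTER_CUBIC),cv2.resize(b[90:240,150:300],(400,400),interpolation=cv2.INTER_CUBIC)]))
# bar from grasp: 
T=R.from_euler('xyz',s["ee_rot"],degrees=True)
for gd in (.0137,.0155,.0187):
    g=s["ee_pos"]-T.apply([0,gd,0]);e=np.array([.9994,-.035]);
    for h in (.640,.643):
        r=np.array([h-g[0],g[2]-.097]);print(gd,h,np.round(g,4),"ang",np.degrees(np.arctan2(r[1],r[0]))-5.13,"R",np.hypot(*r))
```

```text
15.225 0.0093555070610056 [ 0.53671803 -0.28926491  0.3078233 ] [-8.98985448e+01 -7.77112613e-02 -9.20038534e+01] [-4.92210867 -1.20960044  7.89431368] [-0.15660704  0.66632182  0.07998337]
0.0137 0.64 [ 0.5367 -0.2892  0.3215] ang 60.1623340745895 R 0.2471492211802015
0.0137 0.643 [ 0.5367 -0.2892  0.3215] ang 59.533738370769335 R 0.24841813723642034
0.0155 0.64 [ 0.5367 -0.2892  0.3233] ang 60.33495884111159 R 0.248786856110025
0.0155 0.643 [ 0.5367 -0.2892  0.3233] ang 59.70959644754449 R 0.2500474989898914
0.0187 0.64 [ 0.5367 -0.2892  0.3265] ang 60.63629524384019 R 0.25170368239013247
0.0187 0.643 [ 0.5367 -0.2892  0.3265] ang 60.0166329827667 R 0.25294985426627903
```

View pics/wrist10.png

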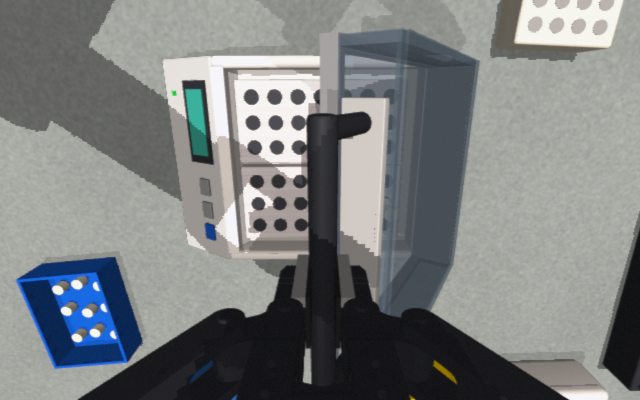

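View pics/m10.png

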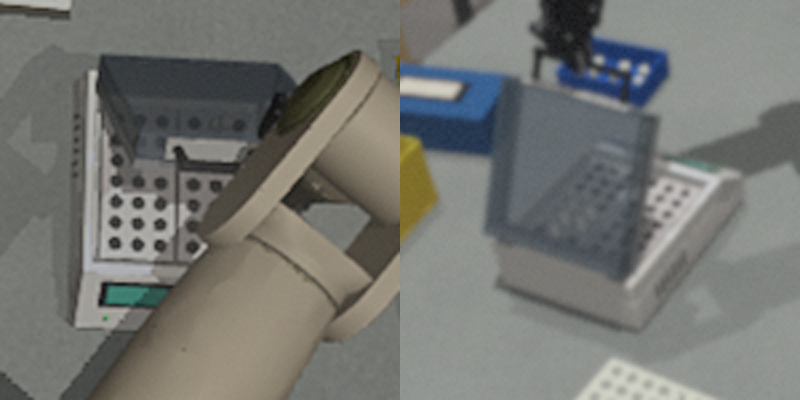

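The bar is still between the pads at (322,120–390) and the cover stands open, clear of everything. As an independent angle check I'll project the handle post at several angles, and I'll check the racks and trigger against the start.

Run:
```python
from h import *
p,P=cam("wrist")
for gd in (.0155,.0187):
  s=bot.read_state();b=np.array([.5367,-.289+.064,s["ee_pos"][2]+gd])
  print("bar",np.round(proj(p,P,b)))
  for t in (50,55,60,65,70):
    a=np.radians(t);print(t,np.round(proj(p,P,b+.04*np.array([np.cos(a),-.035,-np.sin(a)]))[0]))
a=cv2.imread("pics/top0.png");b=cv2.imread("pics/top10.png")
cv2.imwrite("pics/cmp.png",np.hstack([cv2.resize(x[100:290,150:420],None,fx=1.48,fy=1.48) for x in (a,b)]))
s=bot.read_state();print(s["time_s"],np.abs(s["qvel"]).max())
print(np.abs(a[100:280,200:320].astype(int)-b[100:280,200:320]).max(2).mean(),np.abs(a[105:165,335:410].astype(int)-b[105:165,335:410]).max(2).mean())
```

```text
bar [[315. 138.]]
50 [373. 130.]
55 [367. 130.]
60 [360. 130.]
65 [353. 129.]
70 [346. 129.]
bar [[315. 140.]]
50 [375. 131.]
55 [368. 131.]
60 [361. 130.]
65 [354. 130.]
70 [346. 130.]
15.225 0.06804745249286633
2.955277777777778 1.7375555555555555
```

View pics/cmp.png

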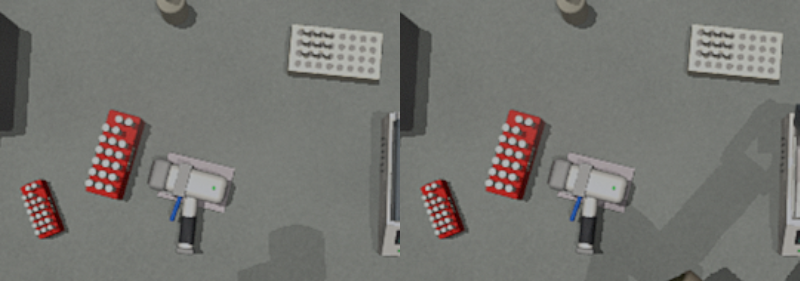

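The post tip is seen at about (367,120). Correcting for the bar's 7 px offset, that is 58–61 degrees, in agreement with the arc estimate of about 60. Both racks are unmoved, the trigger is out and the arm is still, so I'm handing in.

```bash
python3 -c "
from workcell import bot
print(bot.close_job());s=bot.read_state();print(s['time_s'],s['opening'],s['ee_pos'],s['wrist_force'])"
```

```text
the job is handed in; nothing more can be done
None
the job is handed in; nothing more can be done
```

I squeezed the scanner's trigger fully in and released it, then lifted the incubator cover by its handle and handed in still holding it at about 60 degrees. The clock stood at about 15.2 s of the 51 s allowed.

**Scanner:** the finger opening on grip and trigger came down to 41.5 mm (41 mm expected when fully in) and stayed there for about half a second. The later pictures show the trigger sprung back and the fingers clear.

**Cover angle:** the gripper position on the cover's arc gives 59.5 to 60.6 degrees. The handle post seen in the wrist camera gives roughly 58 to 61 degrees.

**Racks and stillness:** the top view shows the red rack, the foam rack and the trigger as they were at the start, and the arm was at rest.

Two checks did not fit perfectly:
- **Finger opening on the bar:** it read about 9.5 mm on a 12 mm bar. The bar's measured height matched the description and it did not slip during the lift, so I left the grasp as it was.
- **Push during the lift:** about 20 N of radial push built up because my estimated arc was 1 to 3 mm too tight. I shifted the path outward, which cut it to about 9 N at the end.

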